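# Stand the fallen card holder up and push it back to the counter rail

### The job

One of the two card holders on the snack-bar counter has been knocked onto its back. Push its foot over so that it stands upright again, then push it along the counter until the whole front edge of its foot is flush against the wooden rail, in the free stretch between the things there. Only push it, never lift or carry it, and leave everything else where it stands.

Things in the scene. Friction and masses are not known exactly. Their poses are not given: they have to be found in the camera images.
- fallen: Card holder lying on its back: L shape of a dark wooden foot (70 mm front to back, 110 wide, 16 thick) and a white panel (110 wide, 5 thick) from its rear edge up to 84 mm above its underside. Origin: middle of the rear lower edge, the heel. x: heel to front of foot, y: width, z: up the panel, whose rear face is x = 0. At the start z is level, roughly towards the robot, and x points up.
- fallen_left (a point): Left (+y) end of the front lower edge of its foot, 70 mm in front of the heel, 55 mm aside. At the start the panel lies flat and the foot stands on edge at the panel's far end, a 70 mm high wall whose upper side faces the robot. Pushed near its top away from the robot (1 to 2 N) it rocks over the heel and, past about 25 degrees, drops onto its foot.
- fallen_right (a point): Right (-y) end of the same front lower edge. The holder weighs about 0.3 kg, nearly all in the foot; once standing, push it low down, since a push near the panel's top can tip it.
- rail: Low wooden rail fixed on the counter beyond the fallen holder: 500 mm long (its y axis), 30 mm deep (its x axis, pointing away from the robot), 28 mm high. Origin at the centre of its underside; the face towards the robot lies at x = -15 mm in its frame. Between the two things standing near its ends more than 250 mm of the face is free, around its middle.
- standing: Bystander: the other card holder, same size, already standing; against the rail near one of its ends; origin at the middle of its rear lower edge.
- cup: Bystander: steel cup 72 mm across and 100 mm tall with chopsticks, 176 mm tall in all; beside the rail near its other end; origin at the centre of its underside.
- sauce: Bystander: sauce bottle, 56 mm across, 170 mm tall; stands to the side of the work; origin at the centre of its underside.
- jar: Bystander: glass jar, 60 mm across, 85 mm tall; stands to the side of the work; origin at the centre of its underside.
- bowl: Bystander: small steel bowl, 110 mm across, 50 mm tall; stands to the side of the work; origin at the centre of its underside.
- shaker: Bystander: steel shaker, 44 mm across, 84 mm tall; stands to the side of the work; origin at the centre of its underside.
- dish: Bystander: small white dish, 90 mm across, 22 mm tall; stands to the side of the work; origin at the centre of its underside.
Not all that is in view belongs to the job. Leave any blue or purple look-alike of the fallen alone.

How it is judged:
On the way, in this order (a step that is already met when the one before it is completed fails the run):
1. the fallen holder stands upright on its foot (angle between fallen's own z axis and vertical below 0.09 rad and height (world z) of fallen below 0.006 m), for 0.2 s.
2. still upright, its foot's front edge is flush against the rail (all of step 1 and x of each of fallen_left, fallen_right in the frame of rail above -0.025 m), for 0.2 s.
At the end, for the whole second after the job is handed in: The holder stands upright (within 5 degrees) on its foot on the counter, at rest, on the robot's side of the rail, with both ends of the foot's front edge within 10 mm of the rail's near face (all of step 2 and linear speed of fallen below 0.02 m/s and angular speed of fallen below 0.2 rad/s and y of fallen in the frame of rail between -0.2 and 0.2 m and x of fallen in the frame of rail below 0 m); the robot touches nothing.
It fails at once if the fallen holder was lifted or carried (its heel more than 20 mm off the counter) (height (world z) of fallen above 0.02 m).
It fails at once if another thing was moved by more than 20 mm or tipped (distance of any of standing, cup, sauce, jar, bowl, shaker, dish from where it was at the start of the episode above 0.02 m or angle between any of standing, cup, sauce, jar, bowl, shaker, dish's own z axis and vertical above 0.35 rad).
It also fails if it takes over 48 s, if anything falls off the work surface, if the arm or the gripper's body presses on something with over 40 N, if the wrist force passes 120 N, or if a joint passes its speed limit or range.

### The arm

A 7-joint arm with a two-finger parallel gripper is mounted at the origin on the work surface. World frame = base frame: x ahead of the robot, y to its left, z up, the work surface at z = 0. Lengths are in m, angles in rad, forces in N, time in s.
With the tool pointing down it reaches from about 0.4 to 0.875 m from the base axis. Payload 19.3 kg.
Tool frame: the origin (TCP) lies on the centre line of the jaws, within the pads' length; the fingertips stand 22 mm ahead of it and the grasp point (between the pads) lies 3 mm ahead of it; x points along the fingers, y is the direction in which the jaws open and shut, and the axes are right-handed (so a half turn about x gives the same grasp; the last joint's range is limited). The gripper opens to 85 mm and grips with 20 to 120 N. Pads are 22 mm wide; open, the fingers measure 114 mm over their backs; the gripper's body (76 mm by 85 mm) begins 54 mm behind the grasp point. The pads swing forward as they close: fully open they stand 13 mm farther back than shut.
Start: joints at [-1.254, 0.521, -0.036, 1.599, 0.021, 1.021, -0.113], TCP at [0.236, 0.579, 0.23] pointing down, gripper open.
Joint ranges: [-2.91, 2.91], [-0.3, 2.13], [-1.5, 1.42], [0.17, 2.43], [-1.26, 4.41], [0.16, 1.93], [-2.52, 2.52]. Speed limits (rad/s): [1.89, 1.89, 2.39, 2.39, 3.01, 3.01, 3.01].

### API

Orientations are given as a unit quaternion [w, x, y, z].
In Python, from plant import bot gives the robot as it stands. The module is installed in compiled form; this text tells all that it offers.
- The arm moves only by the tool move_arm, never from a script. Its arguments are lists of equal length, an entry for each row: "offset": the shift along the tool's x, y, z in cm, a list of three; "yaw": the turn about the tool's x in rad. In form: {"offset": [[x, y, z], ...], "yaw": [yaw, ...]}. A call has 1 to 20 rows; each row shifts and turns the pose as measured when the row begins, along the tool's axes as they then stand; what a row does not reach is not made up. A row lasts 1/8 s, in which the tool goes at most 62.5 mm and 10.7 degrees, less where a joint would pass 70% of its speed; a pose out of reach is approached as far as the arm can. A call with a gripper value outside its range is refused whole. "hand" is the finger opening in cm, from 0 to 8.54, set as the call begins (left out, the last holds). The fingers move at their own pace and stop on an object; "newtons" is the grip in N (left out, the last holds). Time passes only in rows, so rows that do not move let the fingers close. It gives the time, the measured TCP pose, the force and the opening at its end, in the units of the state.
- bot.sense(): the state, without advancing time (a new reading comes with each control period).
- bot.snapshot(name): name is "scene" or "top" or "wrist"; returns a dict with "color" (480x640x3 uint8, blue, green, red), "K" (3x3 intrinsics, pixels), "k1" (the pictures are not rectified: a ray, as slopes to the right and down, at radius r is drawn at 1 + k1 r^2 times it, then the intrinsics apply), "view" (4x4, takes a point from world to camera coordinates). Camera axes: x right, y down, z forward; pixel columns grow to the right and rows downward; lengths in m; the calibration is good to about 2 mm. A picture is of the moment at which its call begins. There is no depth.
- bot.close_job(): hands the job in, once; it reports no verdict.
The state is a dict: "clock": time; "joint_positions": joint angles; "dq": joint speeds; "effort": joint torques, N m; "eef_pos": TCP position; "orientation": TCP orientation; "contact_force": force on the tool from outside, world axes, zero at the start; "moment": the same for the moment, N m; "finger_gap": opening from 0.0 (shut) to 1.0 (fully open).
Only numpy, scipy, OpenCV 4.12 (cv2) and the standard library are available. Lean on these libraries where they do the work, as an engineer would, in place of code of your own. Each camera call takes 0.05 s, during which the arm holds its last target.

## Working session

There is one attempt and no reset: what is moved stays moved. The work goes in short steps, Python scripts to look and compute and a tool call to move; the robot and the scene stay as the last step left them, time stands still between calls to the robot, and variables do not carry over. Pictures are saved under pics/ and viewed, and the job is handed in when it is done.

Besides the shell and the picture viewer there is one more tool, called after "Request:" as name(argument=value, ...) on one line, values as JSON. move_arm: Moves the arm, as the interface text tells. Its arguments: {"type":"object","properties":{"offset":{"type":"array"},"yaw":{"type":"array"},"hand":{"type":"number"},"newtons":{"type":"number"}},"required":["offset","yaw"]}

```bash
mkdir -p pics; python3 - <<'E'
from plant import bot
import cv2,json
s=bot.sense()
for k,v in s.items(): print(k,v)
for n in("scene","top","wrist"):
    d=bot.snapshot(n); cv2.imwrite(f"pics/{n}0.png",d["color"])
    print(n,d["K"],d["k1"],d["view"])
E
```

```text
clock 0.0
joint_positions [-1.25420069  0.52202823 -0.03632655  1.59999206  0.02122506  1.02105161
 -0.11282519]
dq [-0.00082055  0.0014674   0.00065983 -0.00190466 -0.00067586  0.00202024
  0.00157054]
effort [-3.24396433e-04 -9.27113700e+01  1.97993405e+00 -3.69946718e+01
  1.78400218e-02  8.14510568e-03 -1.66910104e-05]
eef_pos [0.2356836  0.57851622 0.22972258]
orientation [ 0.69388226  0.13552545  0.69396257 -0.13629455]
contact_force [-0.40817315  0.62260025  1.30241537]
moment [0.00190309 0.06199221 0.01734126]
finger_gap 1.0008353799255811
scene [[452.10853228   0.         311.01873632]
 [  0.         452.10853228 244.63450744]
 [  0.           0.           1.        ]] -0.05074403909819921 [[-0.73246357  0.68053248  0.01930431  0.38703673]
 [ 0.49947679  0.55642729 -0.66401175 -0.18602876]
 [-0.46262301 -0.47672236 -0.7474729   1.3362927 ]
 [ 0.          0.          0.          1.        ]]
top [[497.75563371   0.         322.77188287]
 [  0.         497.75563371 230.68989174]
 [  0.           0.           1.        ]] 0.04182933489275158 [[ 0.00925417 -0.99992736  0.00772228 -0.02241689]
 [-0.99871715 -0.00962689 -0.04971294  0.48286517]
 [ 0.04978367 -0.00725232 -0.99873369  1.19491985]
 [ 0.          0.          0.          1.        ]]
wrist [[390.58982527   0.         320.62900569]
 [  0.         390.58982527 233.72167092]
 [  0.           0.           1.        ]] -0.04833777043514971 [[ 0.37720303  0.92612917 -0.00162598 -0.6239425 ]
 [ 0.88775898 -0.361074    0.28549878 -0.0368876 ]
 [ 0.26382165 -0.10913449 -0.95837769  0.3798729 ]
 [ 0.          0.          0.          1.        ]]
```

View pics/scene0.png

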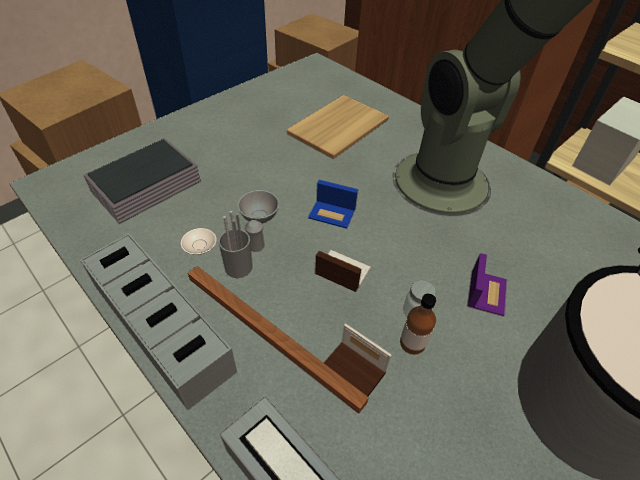

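View pics/top0.png

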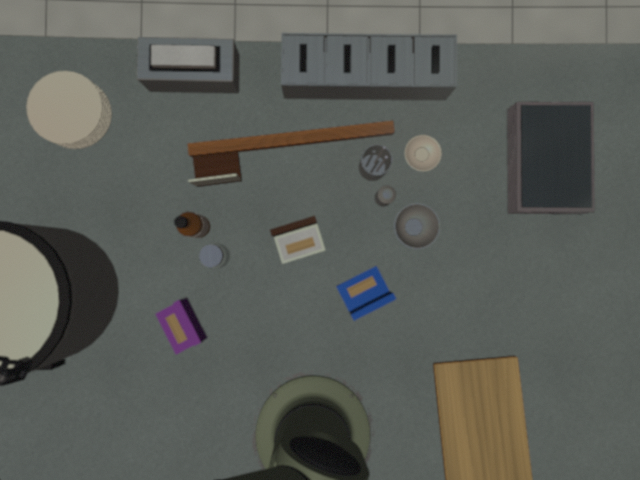

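View pics/wrist0.png

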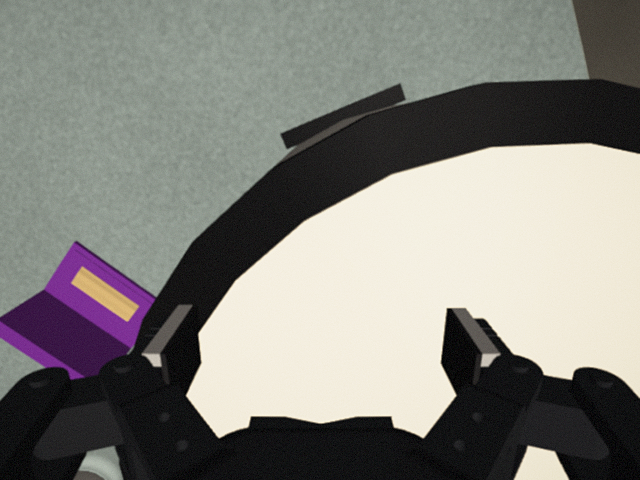

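The scene view shows the fallen holder at (340,270), the standing one at (360,360) and the rail from (190,272) to (365,405). The top view shows them at (298,240), (215,168) and along (190,150)–(393,127).

Things that could be taken for the fallen holder, in top-view pixels:
- white panel with dark wood foot, lying, at (298,240): matches the description, so this is my choice
- the standing one at the rail, (215,168)
- blue look-alike, (366,292)
- purple look-alike, (182,325)

Next I'll make a close crop and measure.

```bash
cat > h.py <<'E'
import numpy as np,cv2
def ray(d,u,v):
    K=d["K"];k=d["k1"]
    xd=(u-K[0,2])/K[0,0]; yd=(v-K[1,2])/K[1,1]
    x,y=xd,yd
    for _ in range(20):
        f=1+k*(x*x+y*y); x,y=xd/f,yd/f
    R=d["view"][:3,:3];t=d["view"][:3,3]
    return -R.T@t, R.T@np.array([x,y,1.])
def onz(d,u,v,z):
    c,r=ray(d,u,v); return c+r*(z-c[2])/r[2]
def proj(d,P):
    p=d["view"][:3,:3]@np.asarray(P)+d["view"][:3,3]
    x,y=p[0]/p[2],p[1]/p[2]; f=1+d["k1"]*(x*x+y*y)
    return np.array([d["K"][0,0]*x*f+d["K"][0,2],d["K"][1,1]*y*f+d["K"][1,2]])
E
python3 - <<'E'
from plant import bot
from h import *
t=bot.snapshot("top");s=bot.snapshot("scene")
a=cv2.resize(t["color"][190:290,240:420],None,fx=4,fy=4,interpolation=cv2.INTER_CUBIC)
b=cv2.resize(t["color"][100:220,170:410],None,fx=3,fy=3,interpolation=cv2.INTER_CUBIC)
cv2.imwrite("pics/cropF.png",a);cv2.imwrite("pics/cropR.png",b)
c=cv2.resize(s["color"][180:420,180:450],None,fx=2.4,fy=2.4,interpolation=cv2.INTER_CUBIC)
cv2.imwrite("pics/cropS.png",c)
im=t["color"].astype(int)
hsv=cv2.cvtColor(t["color"],cv2.COLOR_BGR2HSV)
for (u,v) in [(298,255),(295,227),(300,137),(215,162),(215,180),(350,240)]: print((u,v),hsv[v,u],t["color"][v,u])
E
```

```text
(298, 255) [ 38  14 145] [137 145 143]
(295, 227) [  7 120  53] [28 34 53]
(300, 137) [ 14 152 104] [ 42  70 104]
(215, 162) [  9 139  55] [25 34 55]
(215, 180) [16 42 66] [55 61 66]
(350, 240) [70 16 94] [90 94 88]
```

View pics/cropF.png

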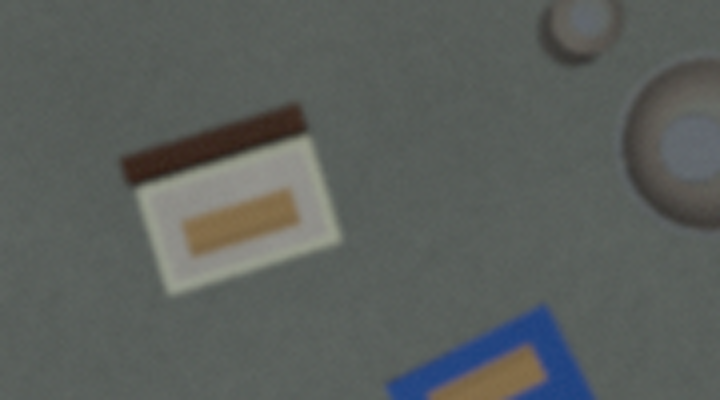

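View pics/cropR.png

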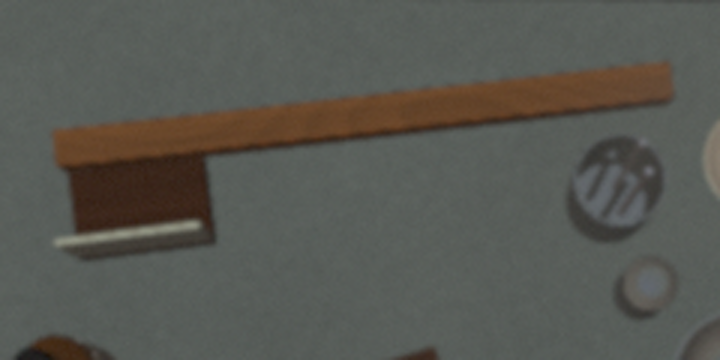

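View pics/cropS.png

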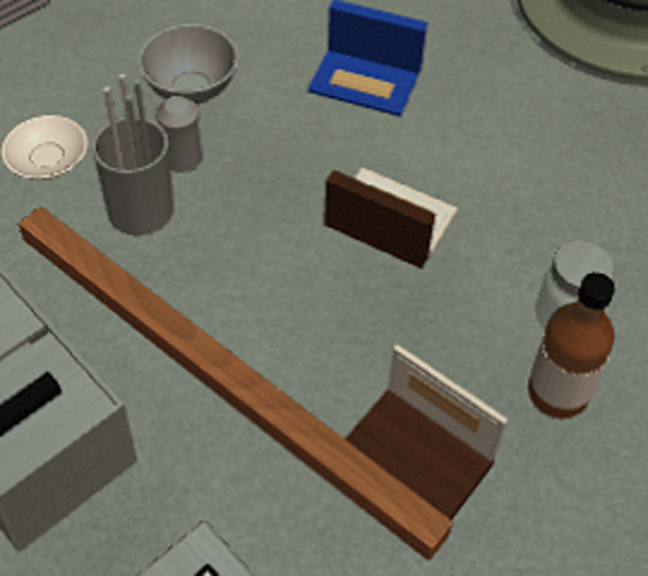

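The crops confirm my choice: white panel lying flat, dark foot standing on edge at its far side. In the top view the panel's near corners are at about (282,264) and (325.5,250), and the foot's top far corners at about (270.5,229.5) and (315,216). The rail's near top edge runs from (191,156) to (394,133).

```bash
python3 - <<'E'
from plant import bot
from h import *
np.set_printoptions(precision=4,suppress=True)
t=bot.snapshot("top");s=bot.snapshot("scene")
hsv=cv2.cvtColor(t["color"],cv2.COLOR_BGR2HSV)
def rect(m,x0,y0,x1,y1):
    z=np.zeros_like(m);z[y0:y1,x0:x1]=m[y0:y1,x0:x1]
    c=max(cv2.findContours(z,0,2)[0],key=cv2.contourArea);r=cv2.minAreaRect(c);return r,cv2.boxPoints(r)
wood=cv2.inRange(hsv,(3,90,75),(20,255,160)); dark=cv2.inRange(hsv,(0,70,20),(14,255,74)); white=cv2.inRange(hsv,(0,0,115),(180,60,255))
r,b=rect(wood,180,110,410,160);print("rail",r);print(np.array([onz(t,*p,.028) for p in b]))
r,b=rect(dark,260,205,330,240);print("foot",r);print(np.array([onz(t,*p,.07) for p in b]))
r,b=rect(white|cv2.inRange(hsv,(10,60,90),(30,255,255)),260,215,340,270);print("panel",r);print(np.array([onz(t,*p,.005) for p in b]))
print("manual top")
for n,p,z in[("panR?",(282,263.75),.005),("pan",(325.5,250),.005),("foot",(270.5,229.5),.07),("foot",(315.25,215.75),.07),("rail",(190.7,155.7),.028),("rail",(394.3,133.3),.028),("railfar",(188,143.5),.028),("railfar",(393.5,121.5),.028)]:
    print(n,onz(t,*p,z))
print("scene check: foot far top corners, rail near top ends")
for p,z in[((333/2.4+180,174/2.4+180),.07),((434/2.4+180,212/2.4+180),.07),((326/2.4+180,178/2.4+180),.07),((40/2.4+180,208/2.4+180),.028),((450/2.4+180,525/2.4+180),.028),((325/2.4+180,225/2.4+180),.0),((424/2.4+180,265/2.4+180),.0)]: print(onz(s,*p,z))
# things: base pixel estimates
for n,p,z in[("cup",(376,160),.1),("sauce cap",(181,222),.17),("jar",(210,256),.085),("shaker",(386,194),.084),("bowl",(417,225),.05),("pot",(0,290),.2)]: print(n,onz(t,*p,z))
E
```

```text
rail ((290.3353576660156, 138.01829528808594), (12.699624061584473, 206.28610229492188), 83.6598129272461)
[[ 0.6895  0.3095  0.028 ]
 [ 0.7508 -0.1828  0.028 ]
 [ 0.7201 -0.1864  0.028 ]
 [ 0.659   0.3056  0.028 ]]
foot ((292.94598388671875, 225.82432556152344), (6.249323844909668, 45.58330535888672), 72.89727020263672)
[[ 0.4817  0.1037  0.07  ]
 [ 0.5137  0.0036  0.07  ]
 [ 0.4999 -0.0008  0.07  ]
 [ 0.4679  0.0993  0.07  ]]
panel ((299.3470153808594, 243.61032104492188), (28.455434799194336, 46.590553283691406), 72.6459732055664)
[[ 0.4669  0.1035  0.005 ]
 [ 0.5019 -0.0045  0.005 ]
 [ 0.4358 -0.0258  0.005 ]
 [ 0.4011  0.0819  0.005 ]]
manual top
panR? [0.4021 0.0804 0.005 ]
pan [ 0.4364 -0.025   0.005 ]
foot [0.4818 0.1031 0.07  ]
foot [0.5146 0.0003 0.07  ]
rail [0.6592 0.3005 0.028 ]
rail [ 0.7192 -0.1882  0.028 ]
railfar [0.6885 0.3074 0.028 ]
railfar [ 0.7479 -0.1861  0.028 ]
scene check: foot far top corners, rail near top ends
[ 0.5041 -0.0017  0.07  ]
[0.4657 0.0962 0.07  ]
[ 0.5126 -0.0026  0.07  ]
[ 0.7246 -0.1887  0.028 ]
[0.6637 0.3044 0.028 ]
[0.5139 0.0001 0.    ]
[0.4757 0.1018 0.    ]
cup [ 0.64   -0.1362  0.1   ]
sauce cap [0.4906 0.2808 0.17  ]
jar [0.4196 0.2374 0.085 ]
shaker [ 0.5649 -0.1613  0.084 ]
bowl [ 0.4967 -0.2389  0.05  ]
pot [0.3493 0.6248 0.2   ]
```

```bash
cat >> h.py <<'E'
from scipy.spatial.transform import Rotation as Ro
def plan(s,target,fwd=None):
    """offset in tool axes (cm) to target, and yaw about tool x so tool z or -z lies along fwd angle"""
    q=s["orientation"];R=Ro.from_quat(np.r_[q[1:],q[0]]).as_matrix()
    off=R.T@(np.array(target)-s["eef_pos"])*100
    print("tcp",s["eef_pos"].round(4),"F",np.round(s["contact_force"],1),"clk",s["clock"],"gap",round(s["finger_gap"],2))
    print("tool x",R[:,0].round(3),"y",R[:,1].round(3),"z",R[:,2].round(3)," off cm",off.round(2))
    if fwd is not None:
        f=R.T@np.array([np.cos(fwd),np.sin(fwd),0])
        a=np.arctan2(-f[1],f[2]); print("yaw to z=fwd",a, "or -fwd",(a+2*np.pi)%(2*np.pi)-np.pi, "q7",s["joint_positions"][6])
    return R
E
python3 - <<'E'
from plant import bot
from h import *
t=bot.snapshot("top")
print(onz(t,239.3,151.7,.016), "standing foot front right corner")
plan(bot.sense(),[.435,.034,.23],np.radians(17.9))
print(onz(t,393,297,.0),onz(t,350,318,.08),onz(t,335,290,.01))
E
```

```text
[0.67290085 0.18659247 0.016     ] standing foot front right corner
tcp [0.2358 0.5788 0.2302] F [ 0.7 -0.4  0.6] clk 0.4 gap 1.0
tool x [-0. -0. -1.] y [ 0.377  0.926 -0.   ] z [ 0.926 -0.377 -0.   ]  off cm [ 3.000e-02 -4.293e+01  3.900e+01]
yaw to z=fwd -0.6992471418858277 or -fwd 2.442345511703966 q7 -0.11280421136329154
[ 0.32384846 -0.19022565  0.        ] [ 0.28215758 -0.08090108  0.08      ] [ 0.34011148 -0.0487118   0.01      ]
```

Request:
move_arm(offset=[[-3,0,0],[0,-3.6,3.25],[0,-3.6,3.25],[0,-3.6,3.25],[0,-3.6,3.25],[0,-3.6,3.25],[0,-3.6,3.25],[0,-3.6,3.25],[0,-3.6,3.25],[0,-3.6,3.25],[0,-3.6,3.25],[0,0,0],[0,0,0],[0,0,0],[0,0,0]], yaw=[0,0,0,0,0,0,0,0,0,0,0,-0.175,-0.175,-0.175,-0.175], hand=5)

```text
clock: 2.28
eef_pos: [0.4057, 0.1077, 0.262]
orientation: [0.699, -0.116, 0.696, 0.118]
contact_force: [0.6, 1.1, 0.4]
finger_gap: 0.586
```

```bash
python3 - <<'E'
from plant import bot
from h import *
plan(bot.sense(),[.435,.034,.12],np.radians(17.9))
cv2.imwrite("pics/w1.png",bot.snapshot("wrist")["color"])
E
```

```text
tcp [0.4057 0.1077 0.262 ] F [0.6 1.1 0.4] clk 2.275 gap 0.59
tool x [ 0.004  0.003 -1.   ] y [-0.326  0.945  0.002] z [0.945 0.326 0.005]  off cm [14.19 -7.94  0.3 ]
yaw to z=fwd 0.019401115638201027 or -fwd -3.1221915379515917 q7 1.5268830953471006
```

View pics/w1.png

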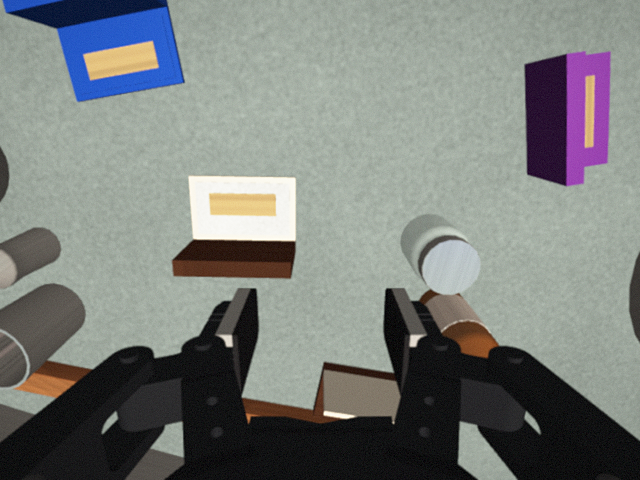

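The wrist view shows the fallen holder with its panel spanning (190,177)–(296,240) and the dark foot at (235,260), aligned with the jaws. It lies left of them, so I'll shift tool y by -7.9 cm and go down.

Request:
move_arm(offset=[[0,-4,0],[0,-3.9,0.3],[5,0,0],[5,0,0],[4,0,0],[0,0,0]], yaw=[0.02,0,0,0,0,0])

```text
clock: 3.08
eef_pos: [0.4376, 0.0323, 0.12]
orientation: [0.702, -0.106, 0.696, 0.108]
contact_force: [-0.2, 0.2, 0.4]
finger_gap: 0.587
```

```bash
python3 - <<'E'
from plant import bot
from h import *
plan(bot.sense(),[.435,.034,.068],np.radians(17.9))
cv2.imwrite("pics/w2.png",bot.snapshot("wrist")["color"])
cv2.imwrite("pics/s2.png",cv2.resize(bot.snapshot("scene")["color"][100:420,200:500],None,fx=1.8,fy=1.8))
E
```

```text
tcp [0.4376 0.0323 0.12  ] F [-0.2  0.2  0.4] clk 3.075 gap 0.59
tool x [ 0.009  0.004 -1.   ] y [-0.299  0.954  0.001] z [0.954 0.299 0.01 ]  off cm [ 5.2   0.24 -0.25]
yaw to z=fwd -0.008733880027712018 or -fwd 3.1328587735620808 q7 1.7840166181166943
```

View pics/s2.png

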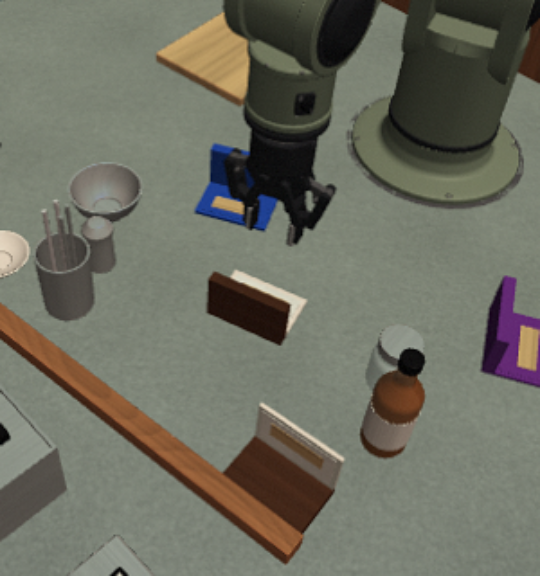

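View pics/w2.png

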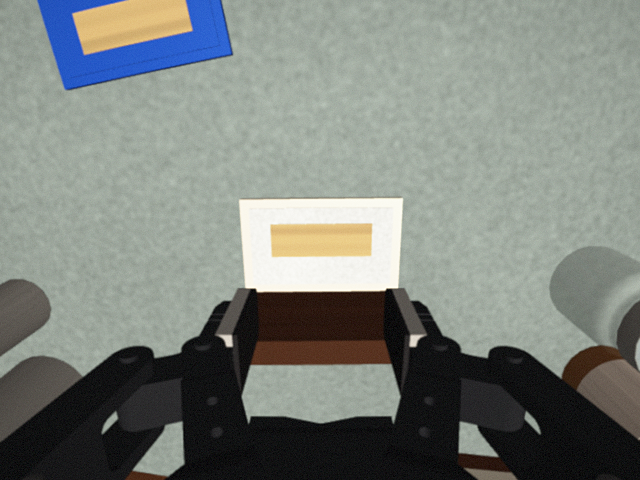

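The fingers sit centred behind the wall: panel centre is about (321,245), jaws at 240 and 400. Going down and advancing up to the wall.

Request:
move_arm(offset=[[3,0.1,0],[2.2,0.1,0],[0,0,1.5],[0,0,1],[0,0,0.5],[0,0,0.5]], yaw=[0,0,0,0,0,0])

```text
clock: 3.92
eef_pos: [0.4814, 0.0475, 0.0799]
orientation: [0.709, -0.105, 0.689, 0.108]
contact_force: [-0.1, 0.3, -0.4]
finger_gap: 0.587
```

```bash
python3 - <<'E'
from plant import bot
from h import *
plan(bot.sense(),[.4739,.0461,.068],np.radians(17.9))
cv2.imwrite("pics/w3.png",bot.snapshot("wrist")["color"])
cv2.imwrite("pics/s3.png",cv2.resize(bot.snapshot("scene")["color"][180:320,280:420],None,fx=4,fy=4))
E
```

```text
tcp [0.4814 0.0475 0.0799] F [-0.1  0.3 -0.4] clk 3.925 gap 0.59
tool x [ 0.028  0.009 -1.   ] y [-0.297  0.955 -0.   ] z [0.954 0.297 0.029]  off cm [ 1.16  0.09 -0.79]
yaw to z=fwd -0.010634576415527881 or -fwd 3.130958077174265 q7 1.7910090629271964
```

View pics/s3.png

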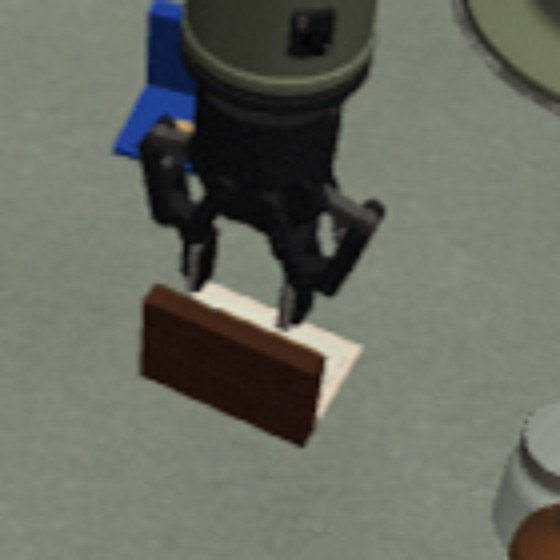

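Request:
move_arm(offset=[[0,0,0],[0,0,0]], yaw=[0,0])

```text
clock: 4.28
eef_pos: [0.4809, 0.0474, 0.0796]
orientation: [0.709, -0.105, 0.689, 0.108]
contact_force: [-0.2, -0.2, 0.5]
finger_gap: 0.583
```

```bash
python3 - <<'E'
from plant import bot
from h import *
np.set_printoptions(precision=4,suppress=True)
st=bot.sense()
R=plan(st,[.4739,.0461,.062],np.radians(17.9))
print(st["dq"])
s=bot.snapshot("scene");t=bot.snapshot("top");w=bot.snapshot("wrist")
for dz in(.011,):
  for dx in(.010,.022):
    for sy in(.025,-.025):
      P=st["eef_pos"]+R@np.array([dx,sy,dz]);q=proj(s,P);print(dx,sy,P,"crop",(q-[280,180])*4, "top",proj(t,P),"wrist",proj(w,P))
cv2.imwrite("pics/w3.png",w["color"])
cv2.imwrite("pics/s4.png",cv2.resize(s["color"][180:320,280:420],None,fx=4,fy=4))
cv2.imwrite("pics/t4.png",cv2.resize(t["color"][180:300,240:400],None,fx=4,fy=4))
E
```

```text
tcp [0.4809 0.0474 0.0796] F [-0.2 -0.2  0.5] clk 4.275 gap 0.58
tool x [ 0.027  0.008 -1.   ] y [-0.297  0.955 -0.   ] z [0.954 0.297 0.029]  off cm [ 1.73  0.09 -0.76]
yaw to z=fwd -0.010667981809037478 or -fwd 3.1309246717807557 q7 1.7910798661415497
[-0.0004  0.0013  0.0008  0.0034 -0.0014 -0.001  -0.0003]
0.01 0.025 [0.4842 0.0746 0.0699] crop [273.0879 348.42  ] top [282.9074 228.5488] wrist [377.4449 317.4896]
0.01 -0.025 [0.4991 0.0268 0.0699] crop [195.48   313.7999] top [303.6797 222.3249] wrist [263.8846 317.467 ]
0.022 0.025 [0.4846 0.0747 0.0579] crop [271.1115 361.9739] top [283.238  228.6851] wrist [373.9205 304.9933]
0.022 -0.025 [0.4994 0.0269 0.0579] crop [194.1846 327.4444] top [303.7954 222.5254] wrist [267.4214 304.9731]
```

View pics/s4.png

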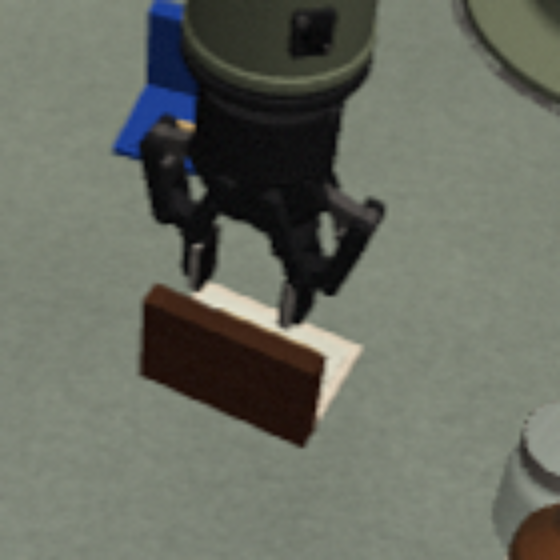

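View pics/w3.png

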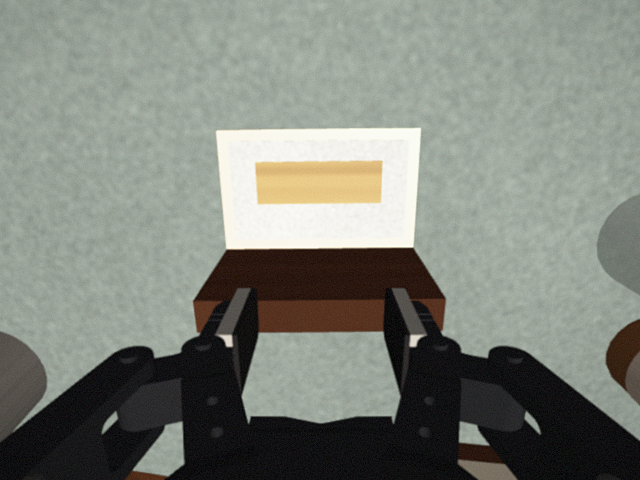

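```bash
python3 - <<'E'
from plant import bot
from h import *
np.set_printoptions(precision=4,suppress=True)
st=bot.sense();q=st["orientation"];R=Ro.from_quat(np.r_[q[1:],q[0]]).as_matrix()
s=bot.snapshot("scene");t=bot.snapshot("top");w=bot.snapshot("wrist")
c,r=ray(w,320,240);print("cam in tool",R.T@(c-st["eef_pos"]),"dir",R.T@r)
cs,_=ray(s,0,0);print("scene in tool",R.T@(cs-st["eef_pos"]))
def tri(a,pa,b,pb):
    c1,r1=ray(a,*pa);c2,r2=ray(b,*pb);A=np.stack([r1,-r2],1);k=np.linalg.lstsq(A,c2-c1,rcond=None)[0]
    p=c1+k[0]*r1;q=c2+k[1]*r2;return (p+q)/2,np.linalg.norm(p-q)
for pa,pb in[((351.7,261.5),(408,345)),((351.7,261.5),(388,290)),((351.7,261.5),(402,290)),((328,251.5),(235,345)),((328,251.5),(250,290))]:
    P,e=tri(s,pa,w,pb);print(P,e,"tool",R.T@(P-st["eef_pos"]))
cv2.imwrite("pics/s5.png",cv2.resize(s["color"][200:280,310:390],None,fx=7,fy=7,interpolation=cv2.INTER_CUBIC))
cv2.imwrite("pics/w5.png",cv2.resize(w["color"][230:400,180:460],None,fx=2.8,fy=2.8,interpolation=cv2.INTER_CUBIC))
E
```

```text
cam in tool [-0.1438  0.     -0.0732] dir [ 0.9539 -0.0019  0.3006]
scene in tool [-0.7702  0.2575  0.6406]
[0.4811 0.0813 0.0931] 0.002515601152805291 tool [-0.0133  0.0323  0.0106]
[0.4691 0.0718 0.0748] 0.0023143412984131372 tool [ 0.0046  0.0269 -0.0042]
[0.4684 0.0747 0.0765] 0.007708500772670227 tool [ 0.003   0.0298 -0.004 ]
[0.5    0.0208 0.0916] 0.004278353559116829 tool [-0.0117 -0.031   0.0106]
[0.4875 0.0155 0.0736] 0.005634048216398239 tool [ 0.0058 -0.0324 -0.0034]
```

View pics/s5.png

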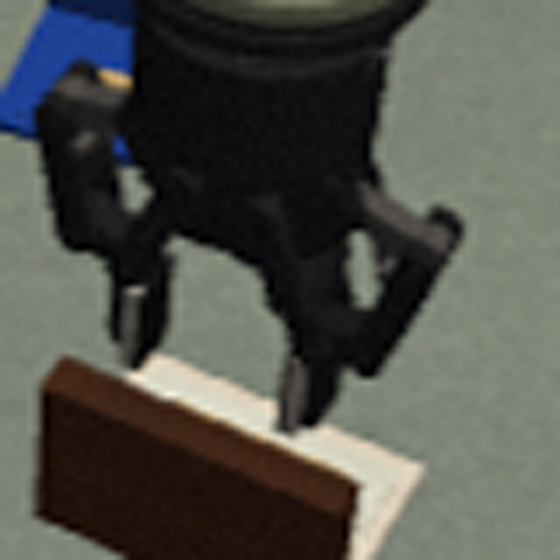

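View pics/w5.png

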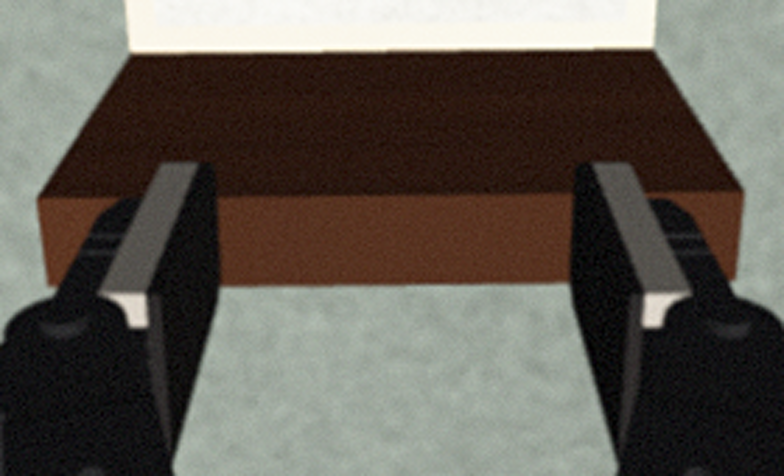

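```bash
python3 - <<'E'
from plant import bot
from h import *
np.set_printoptions(precision=1,suppress=True)
st=bot.sense();q=st["orientation"];R=Ro.from_quat(np.r_[q[1:],q[0]]).as_matrix()
s=bot.snapshot("scene");w=bot.snapshot("wrist")
for dx in(-.01,0,.005,.01,.015,.022):
  for dz in(-.011,.011):
    P=st["eef_pos"]+R@np.array([dx,-.025,dz]); P2=st["eef_pos"]+R@np.array([dx,.025,dz])
    print(dx,dz,"wcrop",(proj(w,P)-[180,230])*2.8,(proj(w,P2)-[180,230])*2.8,"scrop",(proj(s,P)-[310,200])*7,(proj(s,P2)-[310,200])*7)
E
```

```text
-0.01 -0.011 wcrop [206.8 170.9] [580.5 171. ] scrop [167.3 326.4] [303.8 385.8]
-0.01 0.011 wcrop [215.  314.6] [572.3 314.7] scrop [135.7 368.8] [273.5 429.7]
0 -0.011 wcrop [218.3 141.1] [569.1 141.2] scrop [165.1 346.9] [300.7 406.2]
0 0.011 wcrop [225.4 277.7] [561.9 277.8] scrop [133.7 389.3] [270.6 450. ]
0.005 -0.011 wcrop [223.5 127.5] [563.9 127.6] scrop [164.1 357. ] [299.1 416.3]
0.005 0.011 wcrop [230.2 260.8] [557.2 260.9] scrop [132.8 399.5] [269.1 460.1]
0.01 -0.011 wcrop [228.4 114.7] [559.  114.8] scrop [163.  367.1] [297.6 426.3]
0.01 0.011 wcrop [234.7 244.8] [552.7 244.9] scrop [131.8 409.5] [267.6 470.1]
0.015 -0.011 wcrop [233.1 102.6] [554.4 102.7] scrop [162.  377.2] [296.1 436.3]
0.015 0.011 wcrop [239.  229.7] [548.4 229.8] scrop [130.9 419.5] [266.2 480. ]
0.022 -0.011 wcrop [239.2  86.8] [548.3  86.9] scrop [160.5 391.1] [293.9 450.1]
0.022 0.011 wcrop [244.7 209.8] [542.8 209.9] scrop [129.6 433.4] [264.2 493.8]
```

The fingers overlap the wall in plan but show no force. Both views put the half-open fingertips about 9 mm behind the TCP, at z≈0.089 and above the wall's 70 mm. So I'll back off, close the jaws and measure again.

Request:
move_arm(offset=[[0,0,-2],[0,0,-2],[0,0,0],[0,0,0],[0,0,0]], yaw=[0,0,0,0,0], hand=0)

```text
clock: 5.3
eef_pos: [0.4434, 0.0357, 0.0785]
orientation: [0.71, -0.105, 0.688, 0.108]
contact_force: [0.3, -0.3, -0.9]
finger_gap: -0.002
```

```bash
python3 - <<'E'
from plant import bot
from h import *
np.set_printoptions(precision=1,suppress=True)
st=bot.sense();R=plan(st,[.4739,.0461,.068],np.radians(17.9))
s=bot.snapshot("scene");w=bot.snapshot("wrist")
for dx in(-.01,0,.01,.022):
  for dz in(-.011,.011):
    P=st["eef_pos"]+R@np.array([dx,-.0,dz])
    print(dx,dz,"wcrop",(proj(w,P)-[180,190])*2.6,"scrop",(proj(s,P)-[310,180])*7)
cv2.imwrite("pics/s6.png",cv2.resize(s["color"][180:265,310:400],None,fx=7,fy=7,interpolation=cv2.INTER_CUBIC))
cv2.imwrite("pics/w6.png",cv2.resize(w["color"][190:400,180:460],None,fx=2.6,fy=2.6,interpolation=cv2.INTER_CUBIC))
E
```

```text
tcp [0.4 0.  0.1] F [ 0.3 -0.3 -0.9] clk 5.3 gap -0.0
tool x [ 0.  0. -1.] y [-0.3  1.  -0. ] z [1.  0.3 0. ]  off cm [1.1 0.1 3.2]
yaw to z=fwd -0.010232115845109961 or -fwd 3.1313605377446834 q7 1.8029964155400255
-0.01 -0.011 wcrop [365.5 263. ] scrop [288.8 421. ]
-0.01 0.011 wcrop [365.5 396.6] scrop [259.3 462.2]
0 -0.011 wcrop [365.5 235.3] scrop [285.8 441.6]
0 0.011 wcrop [365.5 362.2] scrop [256.5 482.7]
0.01 -0.011 wcrop [365.6 210.7] scrop [282.9 461.8]
0.01 0.011 wcrop [365.6 331.6] scrop [253.7 503. ]
0.022 -0.011 wcrop [365.6 184.7] scrop [279.4 485.8]
0.022 0.011 wcrop [365.6 299.1] scrop [250.5 526.9]
```

View pics/s6.png

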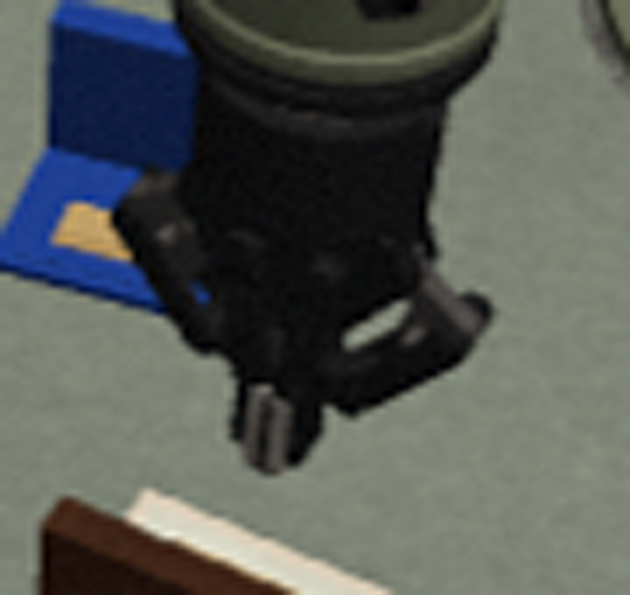

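View pics/w6.png

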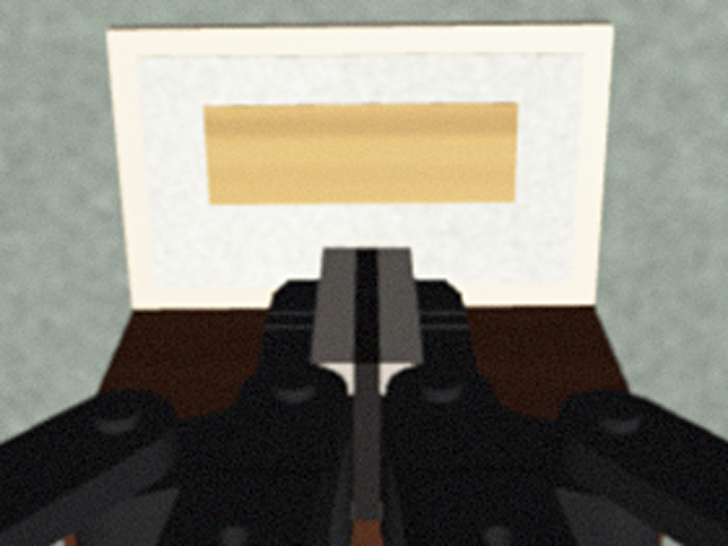

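Two independent views agree that the shut fingertips lie about 5 mm behind the reported TCP, not 22 mm ahead. The missing contact earlier fits that too. To put the tips near z=0.05 I need TCP z≈0.045.

Request:
move_arm(offset=[[1.5,0,0],[1.5,0,0],[0,0,0]], yaw=[0,0,0])

```text
clock: 5.78
eef_pos: [0.4451, 0.0364, 0.0479]
orientation: [0.71, -0.105, 0.688, 0.108]
contact_force: [-0.5, -0.1, 1.6]
finger_gap: -0.001
```

```bash
python3 - <<'E'
from plant import bot
from h import *
st=bot.sense();R=plan(st,[.4739,.0461,.046],np.radians(17.9))
s=bot.snapshot("scene")
for dx in(-.01,-.005,0,.022):
    P=st["eef_pos"]+R@np.array([dx,0,.011]); print(dx,(proj(s,P)-[290,180])*6)
cv2.imwrite("pics/s7.png",cv2.resize(s["color"][180:280,290:400],None,fx=6,fy=6,interpolation=cv2.INTER_CUBIC))
E
```

```text
tcp [0.4451 0.0364 0.0479] F [-0.5 -0.1  1.6] clk 5.775 gap -0.0
tool x [ 0.03   0.009 -1.   ] y [-0.298  0.955 -0.   ] z [0.954 0.298 0.031]  off cm [0.28 0.07 3.04]
yaw to z=fwd -0.009862306457688347 or -fwd 3.1317303471321045 q7 1.8148048799396352
-0.01 [334.23529042 450.84521556]
-0.005 [333.07765433 459.31614324]
0 [331.92770611 467.72923114]
0.022 [326.95743719 504.07386374]
```

View pics/s7.png

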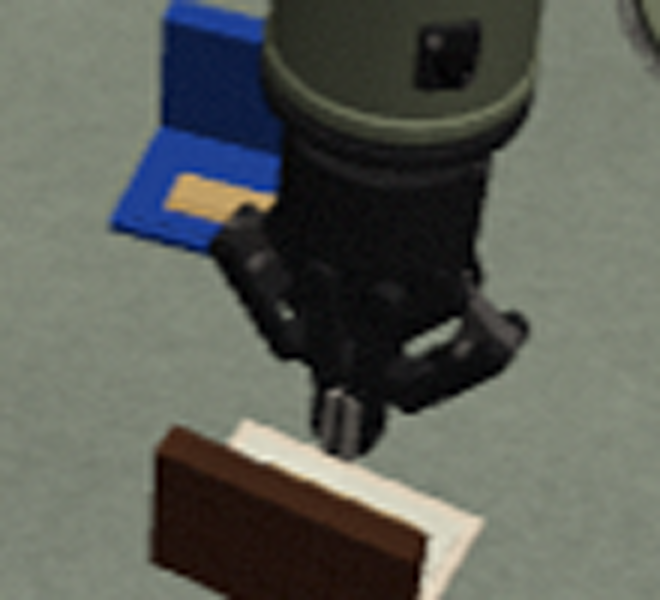

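Tip at (342,458) in the crop, so z≈0.053, below the wall's top edge. Advancing in small steps.

Request:
move_arm(offset=[[0.1,0,1.2],[0.1,0,0.8],[0,0,0.6],[0,0,0.6],[0,0,0.6]], yaw=[0,0,0,0,0])

```text
clock: 6.45
eef_pos: [0.4851, 0.0487, 0.049]
orientation: [0.711, -0.105, 0.687, 0.108]
contact_force: [-0.2, -0.6, 1.1]
finger_gap: -0.001
```

```bash
python3 - <<'E'
from plant import bot
from h import *
st=bot.sense();R=plan(st,[.4739,.0461,.046],np.radians(17.9))
print("front along f",st["eef_pos"]@[.952,.306,0]+.011)
s=bot.snapshot("scene")
cv2.imwrite("pics/s8.png",cv2.resize(s["color"][180:300,280:410],None,fx=5,fy=5,interpolation=cv2.INTER_CUBIC))
E
```

```text
tcp [0.4851 0.0487 0.049 ] F [-0.2 -0.6  1.1] clk 6.45 gap -0.0
tool x [ 0.033  0.009 -0.999] y [-0.298  0.955 -0.001] z [0.954 0.298 0.034]  off cm [ 0.26  0.08 -1.16]
yaw to z=fwd -0.009873603443516031 or -fwd 3.131719050146277 q7 1.8022679515143558
front along f 0.4877289869729992
```

View pics/s8.png

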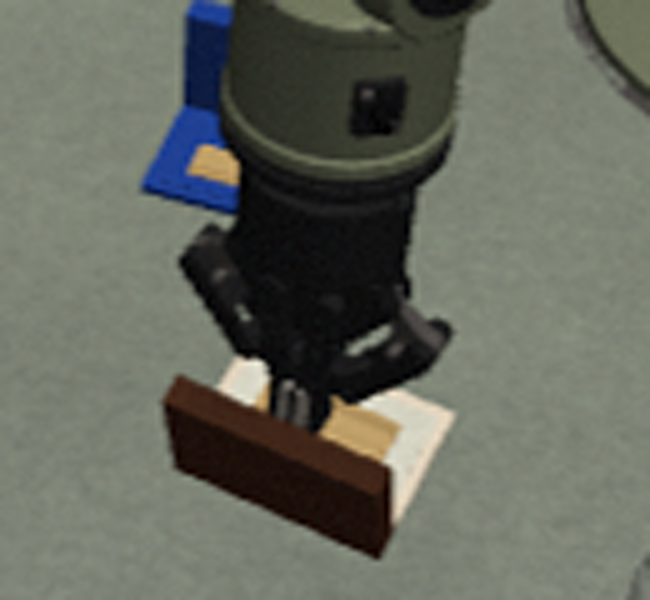

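The holder is rocking over: its panel has lifted towards the gripper. Continuing forward.

Request:
move_arm(offset=[[0,0,1],[0,0,1],[0,0,1],[0,0,0]], yaw=[0,0,0,0])

```text
clock: 7.0
eef_pos: [0.5171, 0.0588, 0.0503]
orientation: [0.711, -0.105, 0.686, 0.108]
contact_force: [0.5, -0.1, -0.4]
finger_gap: -0.002
```

```bash
python3 - <<'E'
from plant import bot
from h import *
st=bot.sense();R=plan(st,[.4739,.0461,.046],np.radians(17.9))
print("front along f",st["eef_pos"]@[.952,.306,0]+.011)
s=bot.snapshot("scene")
cv2.imwrite("pics/s9.png",cv2.resize(s["color"][180:300,280:410],None,fx=5,fy=5,interpolation=cv2.INTER_CUBIC))
E
```

```text
tcp [0.5171 0.0588 0.0503] F [ 0.5 -0.1 -0.4] clk 7.0 gap -0.0
tool x [ 0.034  0.01  -0.999] y [-0.298  0.954 -0.001] z [0.954 0.298 0.035]  off cm [ 0.27  0.07 -4.51]
yaw to z=fwd -0.009459558458376323 or -fwd 3.132133095131417 q7 1.792745893242128
front along f 0.5212723744623797
```

View pics/s9.png

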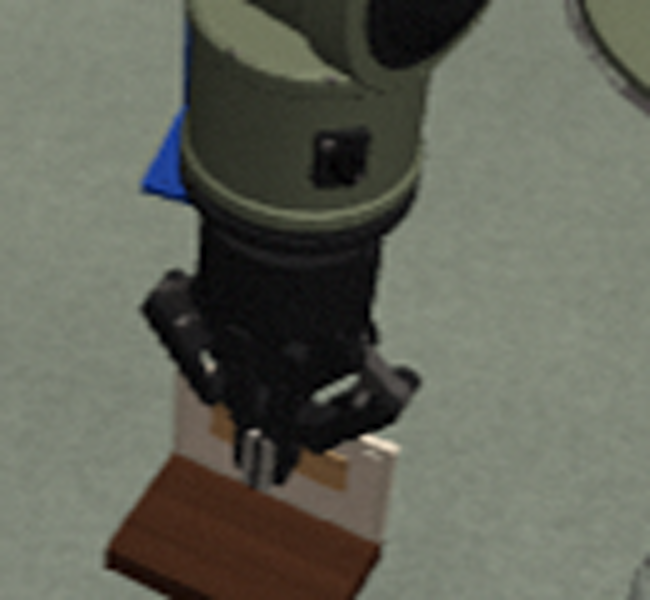

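The holder is standing, with the fingers over its foot in front of the panel. Moving slightly forward and straight up to clear it.

Request:
move_arm(offset=[[0,0,0.3],[-2,0,0.1],[-3,0,0.1],[-4,0,0.1],[-1,0,0],[0,0,0]], yaw=[0,0,0,0,0,0])

```text
clock: 7.8
eef_pos: [0.5176, 0.059, 0.1524]
orientation: [0.71, -0.105, 0.688, 0.108]
contact_force: [-0.6, -0.1, -0.9]
finger_gap: 0.002
```

```bash
python3 - <<'E'
from plant import bot
from h import *
st=bot.sense();R=plan(st,[.4739,.0461,.15],np.radians(17.9))
s=bot.snapshot("scene");t=bot.snapshot("top");w=bot.snapshot("wrist")
cv2.imwrite("pics/s10.png",cv2.resize(s["color"][180:420,240:450],None,fx=2.5,fy=2.5,interpolation=cv2.INTER_CUBIC))
cv2.imwrite("pics/w10.png",w["color"])
cv2.imwrite("pics/t10.png",cv2.resize(t["color"][100:260,180:400],None,fx=3.6,fy=3.6,interpolation=cv2.INTER_CUBIC))
E
```

```text
tcp [0.5176 0.059  0.1524] F [-0.6 -0.1 -0.9] clk 7.8 gap 0.0
tool x [ 0.031  0.009 -0.999] y [-0.298  0.955 -0.   ] z [0.954 0.297 0.032]  off cm [ 0.09  0.07 -4.56]
yaw to z=fwd -0.010198781480818004 or -fwd 3.1313938721089754 q7 1.7599212419378005
```

View pics/s10.png

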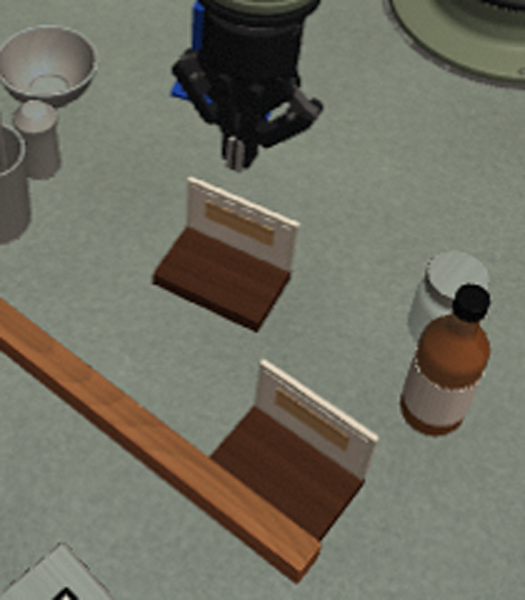

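View pics/t10.png

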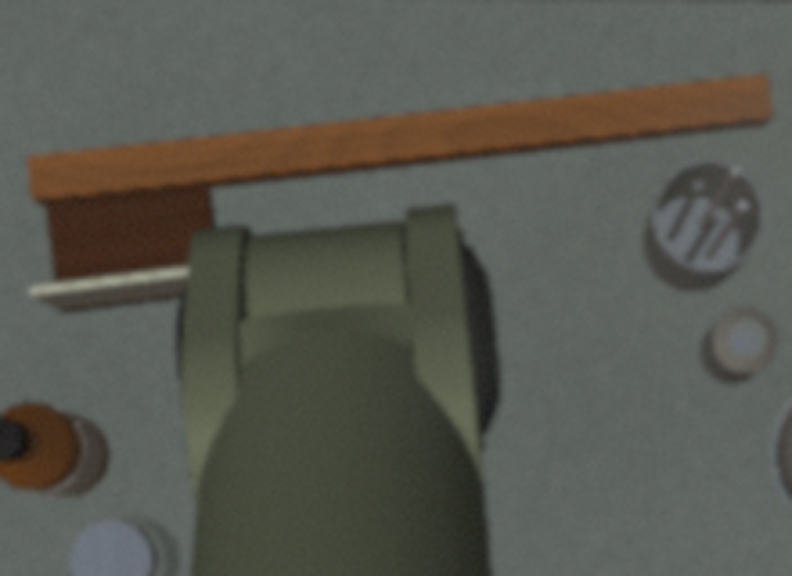

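View pics/w10.png

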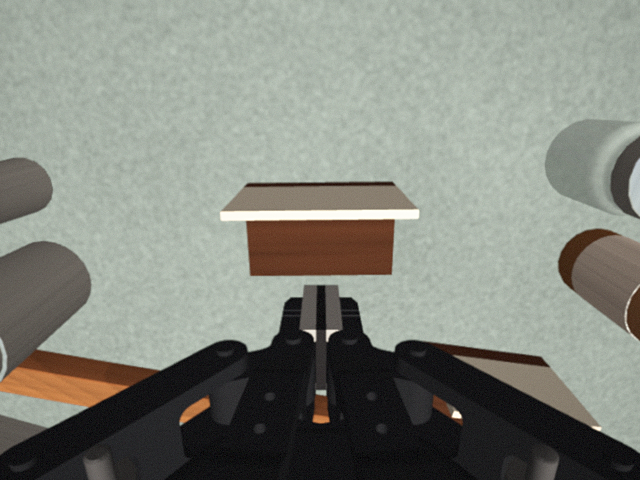

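The holder stands free. In the scene crop its front lower corners are at about (155,283) and (258,329), and its panel top runs from (188,180) to (299,225). Locating it precisely now.

```bash
python3 - <<'E'
from plant import bot
from h import *
np.set_printoptions(precision=4,suppress=True)
s=bot.snapshot("scene");w=bot.snapshot("wrist")
S=lambda u,v,z:onz(s,u/2.5+240,v/2.5+180,z)
a=S(155,283,0);b=S(258,329,0);print("front low R,L",a,b,np.linalg.norm(a-b))
a=S(154,274,.016);b=S(260,320,.016);print("front up R,L",a,b)
for p in[(188,180),(299,225)]: print("panel top",S(*p,.084))
W=lambda u,v,z:onz(w,u,v,z)
print("wrist panel top front",W(221,219,.084),W(418,218,.084)," rear",W(222,212,.084),W(417,211,.084))
print("wrist rear bottom",W(247,184,0),W(393,183,0)," foot front",W(250,276,.016),W(392,274,.016))
hsv=cv2.cvtColor(s["color"],cv2.COLOR_BGR2HSV)
E
```

```text
front low R,L [0.5769 0.0211 0.    ] [0.5417 0.122  0.    ] 0.10679756689527352
front up R,L [0.5784 0.0213 0.016 ] [0.5419 0.123  0.016 ]
panel top [0.5177 0.0001 0.084 ]
panel top [0.4805 0.1043 0.084 ]
wrist panel top front [0.5173 0.0006 0.084 ] [0.484  0.1053 0.084 ]  rear [0.5132 0.0002 0.084 ] [0.4804 0.1032 0.084 ]
wrist rear bottom [ 0.5142 -0.0008  0.    ] [0.4804 0.1048 0.    ]  foot front [0.5797 0.0208 0.016 ] [0.5453 0.1254 0.016 ]
```

The views agree: rear edge from (0.514,0) to (0.480,0.105), heading 17.7°, upright. Next I go back over the panel, turn square to the rail (heading 7.1°), open to 5 cm for a two-point push, and come down behind it.

Request:
move_arm(offset=[[0,0,-2.5],[0,0,-3],[0,0,-2.5],[0,0,0],[0,0,0],[0,0,0]], yaw=[0,0,0,0.1,0.08,0], hand=5)

```text
clock: 8.8
eef_pos: [0.4367, 0.0337, 0.1453]
orientation: [0.714, -0.04, 0.698, 0.043]
contact_force: [0.3, 0.3, 0.3]
finger_gap: 0.583
```

```bash
python3 - <<'E'
from plant import bot
from h import *
st=bot.sense();R=plan(st,[.440,.051,.022],np.radians(7.1))
E
```

```text
tcp [0.4367 0.0337 0.1453] F [0.3 0.3 0.3] clk 8.8 gap 0.58
tool x [ 0.023  0.007 -1.   ] y [-0.117  0.993  0.004] z [0.993 0.117 0.023]  off cm [12.35  1.64  0.25]
yaw to z=fwd -0.006334536744635543 or -fwd 3.135258116845158 q7 1.6206026993079248
```

Request:
move_arm(offset=[[3,0.8,0],[4,0.8,0],[2,0,0],[0,0,0]], yaw=[0,0,0,0])

```text
clock: 9.3
eef_pos: [0.4372, 0.051, 0.0522]
orientation: [0.714, -0.043, 0.698, 0.047]
contact_force: [-0.1, -0.3, 0.9]
finger_gap: 0.587
```

```bash
python3 - <<'E'
from plant import bot
from h import *
st=bot.sense();R=plan(st,[.440,.051,.022],np.radians(7.1))
s=bot.snapshot("scene");w=bot.snapshot("wrist")
cv2.imwrite("pics/s11.png",cv2.resize(s["color"][160:320,270:430],None,fx=3.7,fy=3.7,interpolation=cv2.INTER_CUBIC))
cv2.imwrite("pics/w11.png",w["color"])
for sy in(-.027,.027):
  for dx in(-.01,0): print(dx,sy,(proj(s,st["eef_pos"]+R@np.array([dx,sy,.011]))-[270,160])*3.7)
E
```

```text
tcp [0.4372 0.051  0.0522] F [-0.1 -0.3  0.9] clk 9.3 gap 0.59
tool x [ 0.022  0.007 -1.   ] y [-0.126  0.992  0.004] z [0.992 0.126 0.023]  off cm [ 3.03 -0.05  0.21]
yaw to z=fwd 0.002518177218038996 or -fwd -3.1390744763717544 q7 1.6524642135181702
-0.01 -0.027 [269.22941704 332.16543727]
0 -0.027 [267.94737949 342.58702564]
-0.01 0.027 [337.93266572 374.52110239]
0 0.027 [336.14309063 384.8653153 ]
```

View pics/s11.png

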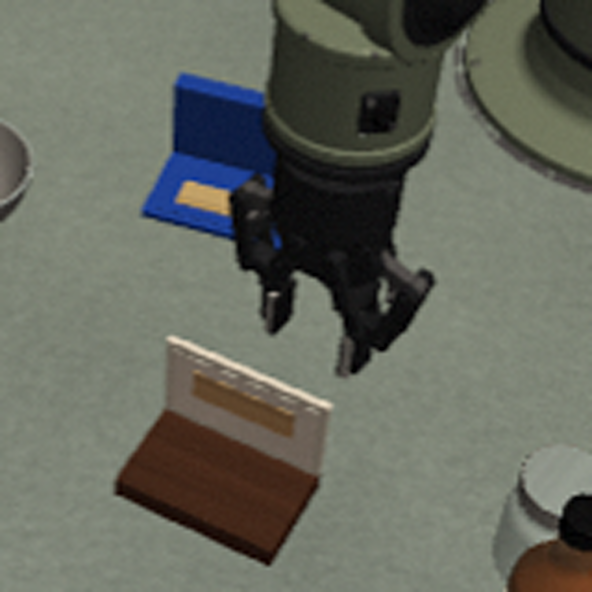

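View pics/w11.png

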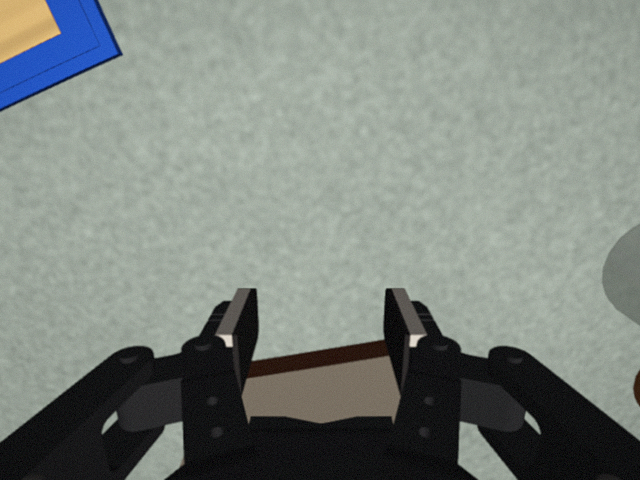

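Tips match dx≈-0.01, so z≈0.062, behind the panel and square to the rail. Lowering them to about 0.027 and starting the push.

Request:
move_arm(offset=[[2,0,0],[1.5,0,0.1],[0,0,1],[0,0,1],[0,0,1],[0,0,1],[0,0,1],[0,0,0]], yaw=[0,0,0,0,0,0,0,0])

```text
clock: 10.4
eef_pos: [0.4963, 0.0588, 0.0236]
orientation: [0.717, -0.042, 0.694, 0.047]
contact_force: [-0.5, -0.1, -0.3]
finger_gap: 0.585
```

```bash
python3 - <<'E'
from plant import bot
from h import *
st=bot.sense();R=plan(st,[.608,.072,.02],np.radians(7.1))
s=bot.snapshot("scene");w=bot.snapshot("wrist")
cv2.imwrite("pics/s12.png",cv2.resize(s["color"][180:380,240:440],None,fx=3,fy=3,interpolation=cv2.INTER_CUBIC))
cv2.imwrite("pics/w12.png",w["color"])
E
```

```text
tcp [0.4963 0.0588 0.0236] F [-0.5 -0.1 -0.3] clk 10.4 gap 0.58
tool x [ 0.031  0.009 -0.999] y [-0.127  0.992  0.005] z [0.991 0.127 0.032]  off cm [ 0.72 -0.11 11.22]
yaw to z=fwd 0.003317538934528158 or -fwd -3.138275114655265 q7 1.6652172162237262
```

View pics/s12.png

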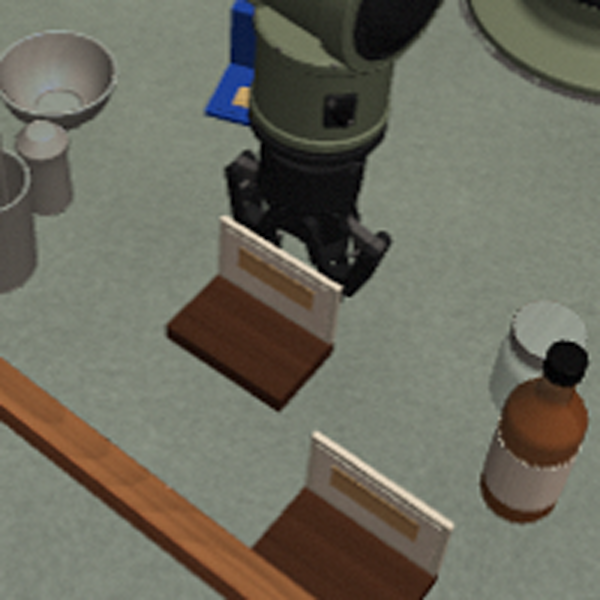

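View pics/w12.png

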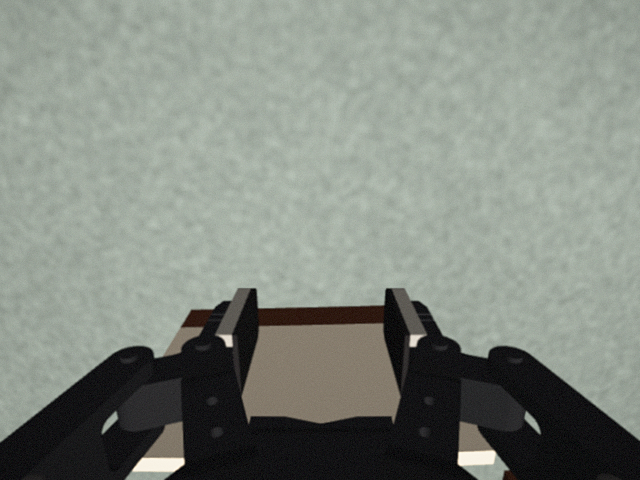

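The holder is turning parallel to the gripper and stays upright; its rear lower edge is almost level in the wrist view, (190,310) to (385,307). About 11 cm remain.

Request:
move_arm(offset=[[0.05,0,0.8],[0.05,0,0.8],[0.05,0,0.8],[0.03,0,0.8],[0.03,0,0.8],[0.03,0,0.8],[0.03,0,0.8],[0.03,0,0.8],[0.03,0,0.8],[0,0,0]], yaw=[0,0,0,0,0,0,0,0,0,0])

```text
clock: 11.75
eef_pos: [0.5714, 0.0682, 0.0221]
orientation: [0.716, -0.042, 0.695, 0.047]
contact_force: [-0.3, -0.1, 0.2]
finger_gap: 0.587
```

```bash
python3 - <<'E'
from plant import bot
from h import *
np.set_printoptions(precision=4,suppress=True)
st=bot.sense();R=plan(st,[.608,.072,.02],np.radians(7.1))
s=bot.snapshot("scene")
cv2.imwrite("pics/s13.png",cv2.resize(s["color"][240:400,220:400],None,fx=4,fy=4,interpolation=cv2.INTER_CUBIC))
E
```

```text
tcp [0.5714 0.0682 0.0221] F [-0.3 -0.1  0.2] clk 11.75 gap 0.59
tool x [ 0.03   0.009 -1.   ] y [-0.127  0.992  0.005] z [0.992 0.126 0.03 ]  off cm [ 0.32 -0.09  3.67]
yaw to z=fwd 0.003106818478750666 or -fwd -3.1384858351110427 q7 1.6605883637224457
```

View pics/s13.png

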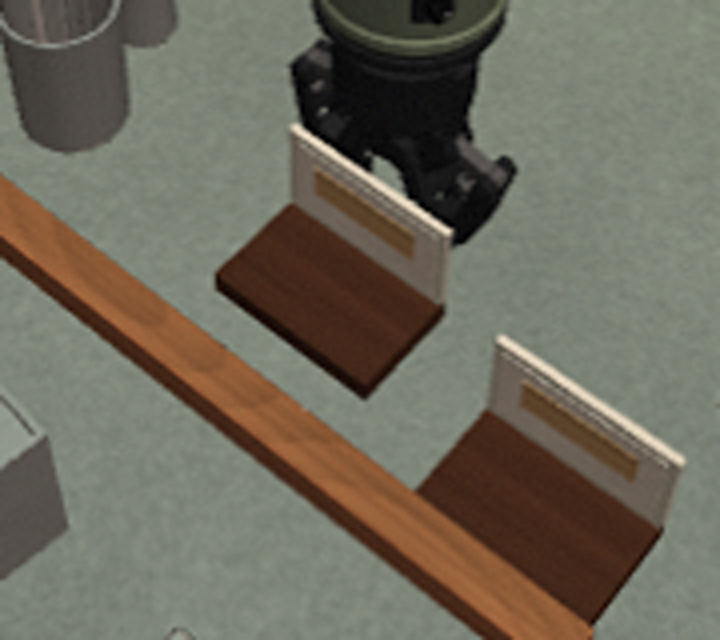

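Upright, parallel to the rail and clear of the standing holder. Front lower corners are at about (217,289) and (366,397) in the crop. Checking the gap.

```bash
python3 - <<'E'
from plant import bot
from h import *
np.set_printoptions(precision=4,suppress=True)
s=bot.snapshot("scene")
n=np.array([.9923,.1236,0])
for p,z in [((217,289),0),((366,397),0),((216,278),.016),((368,386),.016),((0,173),.028),((225,345),.028),((592,625),.028)]:
    P=onz(s,p[0]/4+220,p[1]/4+240,z);print(p,P,"n",P@n)
E
```

```text
(217, 289) [0.659  0.0181 0.    ] n 0.6561341591786352
(366, 397) [0.6436 0.1255 0.    ] n 0.6541596315136868
(216, 278) [0.6609 0.0206 0.016 ] n 0.6583680711516007
(368, 386) [0.6447 0.1278 0.016 ] n 0.6555796100937687
(0, 173) [ 0.7119 -0.1114  0.028 ] n 0.692672345769476
(225, 345) [0.6894 0.0631 0.028 ] n 0.6918713602923359
(592, 625) [0.6593 0.3016 0.028 ] n 0.6915113905897305
```

Request:
move_arm(offset=[[0.03,0,0.8],[0.03,0,0.8],[0.03,0,0.8],[0,0,0.4],[0,0,0.2],[0,0,0]], yaw=[0,0,0,0,0,0])

```text
clock: 12.6
eef_pos: [0.6023, 0.0721, 0.0219]
orientation: [0.716, -0.042, 0.695, 0.047]
contact_force: [0.2, -0.2, -0.6]
finger_gap: 0.587
```

```bash
python3 - <<'E'
from plant import bot
from h import *
st=bot.sense();R=plan(st,[.608,.072,.02],np.radians(7.1))
s=bot.snapshot("scene")
cv2.imwrite("pics/s14.png",cv2.resize(s["color"][250:400,210:400],None,fx=4,fy=4,interpolation=cv2.INTER_CUBIC))
E
```

```text
tcp [0.6023 0.0721 0.0219] F [ 0.2 -0.2 -0.6] clk 12.6 gap 0.59
tool x [ 0.028  0.009 -1.   ] y [-0.127  0.992  0.005] z [0.992 0.126 0.029]  off cm [ 0.21 -0.09  0.56]
yaw to z=fwd 0.0030724848484763763 or -fwd -3.1385201687413167 q7 1.6577811596778003
```

View pics/s14.png

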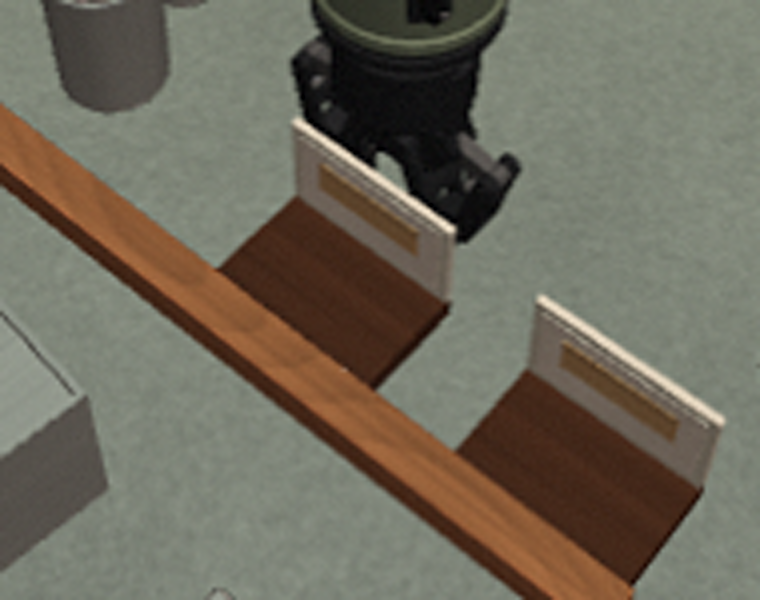

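Within about 4 mm of the rail by my estimate. Closing the rest in 2 mm steps while watching the force.

Request:
move_arm(offset=[[0,0,0.2],[0,0,0.2]], yaw=[0,0])

```text
clock: 12.9
eef_pos: [0.606, 0.0726, 0.0221]
orientation: [0.716, -0.042, 0.696, 0.047]
contact_force: [-1.3, -0.0, -0.2]
finger_gap: 0.585
```

Request:
move_arm(offset=[[0,0,0.2]], yaw=[0])

```text
clock: 13.02
eef_pos: [0.6078, 0.0729, 0.0221]
orientation: [0.715, -0.042, 0.696, 0.047]
contact_force: [-4.3, -1.0, 2.3]
finger_gap: 0.584
```

```bash
python3 - <<'E'
from plant import bot
from h import *
np.set_printoptions(precision=4,suppress=True)
st=bot.sense();R=plan(st,[.608,.072,.02],np.radians(7.1))
s=bot.snapshot("scene");t=bot.snapshot("top")
cv2.imwrite("pics/s15.png",cv2.resize(s["color"][260:370,250:340],None,fx=6.5,fy=5.4,interpolation=cv2.INTER_CUBIC))
E
```

```text
tcp [0.6078 0.0729 0.0221] F [-4.3 -1.   2.3] clk 13.025 gap 0.58
tool x [ 0.027  0.009 -1.   ] y [-0.127  0.992  0.005] z [0.992 0.126 0.028]  off cm [ 0.21 -0.09  0.01]
yaw to z=fwd 0.003060770567723164 or -fwd -3.13853188302207 q7 1.657111994218549
```

View pics/s15.png

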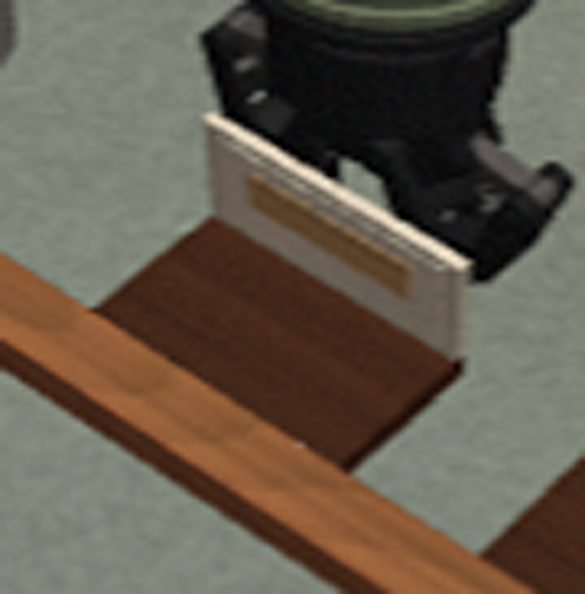

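Contact at 4.3 N with the front edge hidden tight behind the rail along its whole width, upright. Holding briefly, then retreating straight back and up.

Request:
move_arm(offset=[[0,0,0],[0,0,0],[0,0,-0.5],[0,0,-1.5],[0,0,-3],[0,0,-3],[-4,0,-2],[-5,0,0],[-5,0,0],[0,0,0]], yaw=[0,0,0,0,0,0,0,0,0,0])

```text
clock: 14.38
eef_pos: [0.5005, 0.0582, 0.1632]
orientation: [0.717, -0.042, 0.694, 0.047]
contact_force: [0.7, -0.2, -0.3]
finger_gap: 0.586
```

```bash
python3 - <<'E'
from plant import bot
from h import *
st=bot.sense();R=plan(st,[.608,.072,.02],np.radians(7.1))
s=bot.snapshot("scene");t=bot.snapshot("top");w=bot.snapshot("wrist")
cv2.imwrite("pics/s16.png",cv2.resize(s["color"][250:400,210:400],None,fx=4,fy=4,interpolation=cv2.INTER_CUBIC))
cv2.imwrite("pics/t16.png",cv2.resize(t["color"][100:260,180:400],None,fx=3.6,fy=3.6,interpolation=cv2.INTER_CUBIC))
cv2.imwrite("pics/w16.png",w["color"]);cv2.imwrite("pics/sfull16.png",s["color"])
E
```

```text
tcp [0.5005 0.0582 0.1632] F [ 0.7 -0.2 -0.3] clk 14.375 gap 0.59
tool x [ 0.031  0.009 -0.999] y [-0.127  0.992  0.005] z [0.991 0.126 0.032]  off cm [14.66 -0.06 10.37]
yaw to z=fwd 0.003104778966714474 or -fwd -3.1384878746230784 q7 1.608056438602451
```

View pics/s16.png

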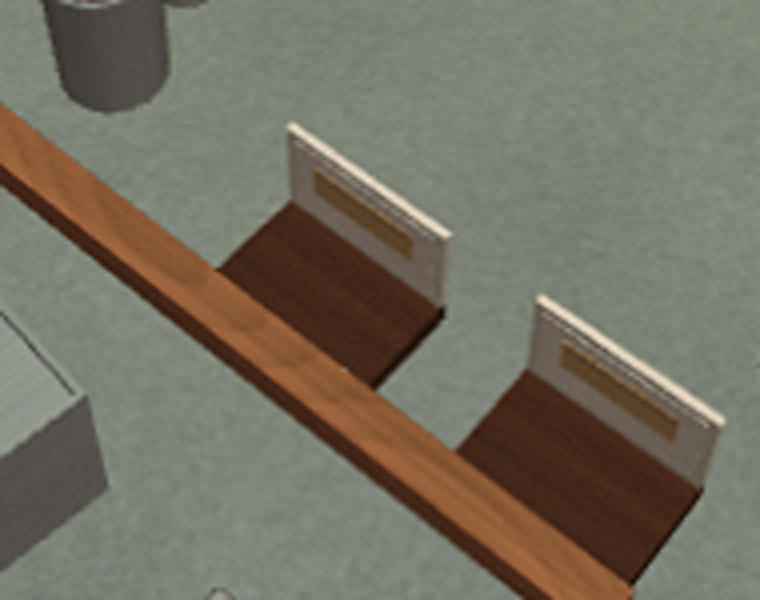

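View pics/t16.png

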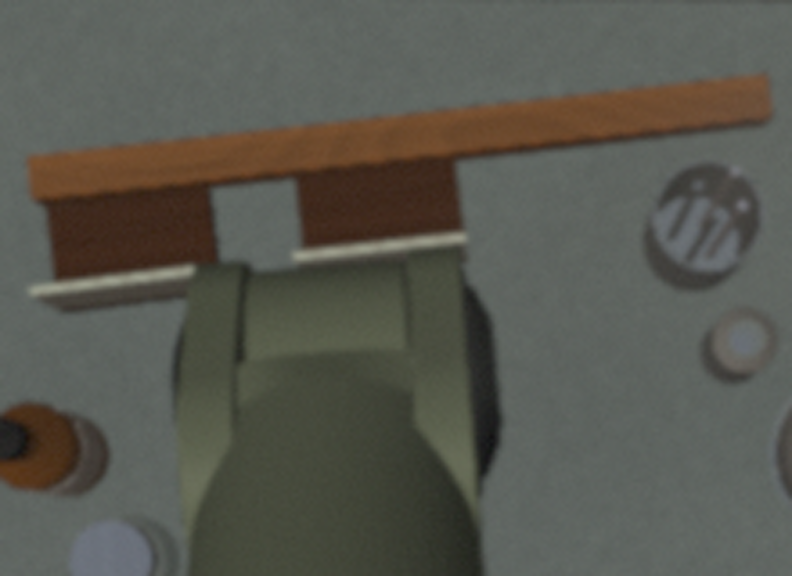

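View pics/w16.png

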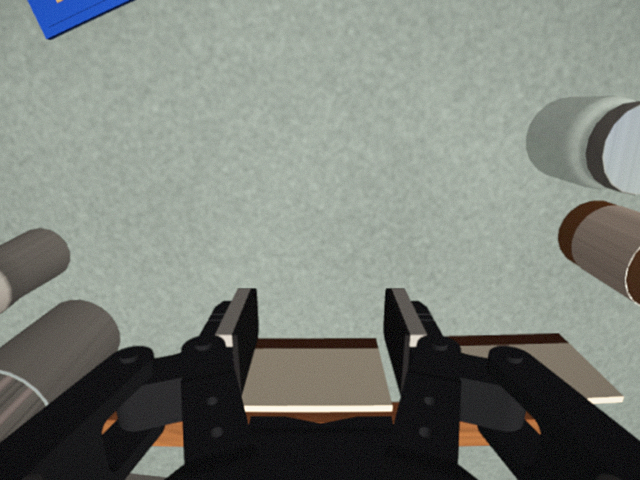

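Standing flush at the rail, parallel like its neighbour, and released; the other things look unmoved. One numeric check before handing in.

```bash
python3 - <<'E'
from plant import bot
from h import *
np.set_printoptions(precision=4,suppress=True)
s=bot.snapshot("scene");t=bot.snapshot("top")
n=np.array([.9923,.1236,0])
for nm,p,z in [("foot up rear L",(443,312),.016),("foot up rear? standing L",(700,488),.016),("top rear L",(452,234),.084),("top rear R",(291,124),.084),("standing top L",(723,419),.084),("standing top R",(541,297),.084)]:
    P=onz(s,p[0]/4+210,p[1]/4+250,z);print(nm,P,"n",P@n)
for nm,p in [("top L",(293,253)),("top R",(467,235))]:
    P=onz(t,p[0]/3.6+180,p[1]/3.6+100,.084);print("topcam",nm,P,"n",P@n)
a=cv2.imread("pics/scene0.png");d=cv2.absdiff(a,s["color"]).max(2);d=cv2.inRange(cv2.GaussianBlur(d,(5,5),0),25,255)
for c in cv2.findContours(d,0,2)[0]:
    if cv2.contourArea(c)>30: print("changed",cv2.boundingRect(c))
E
```

```text
foot up rear L [0.6164 0.1253 0.016 ] n 0.6271222492670745
foot up rear? standing L [0.5911 0.2879 0.016 ] n 0.6221342024944859
top rear L [0.6111 0.1229 0.084 ] n 0.6215697203372098
top rear R [0.6266 0.0135 0.084 ] n 0.6234210299713224
standing top L [0.5881 0.2869 0.084 ] n 0.6189979748612914
standing top R [0.6041 0.1803 0.084 ] n 0.6216913533854369
topcam top L [0.6166 0.1245 0.084 ] n 0.6272046538339114
topcam top R [0.6294 0.014  0.084 ] n 0.6262402040899427
changed (264, 280, 59, 68)
changed (314, 250, 57, 43)
changed (420, 105, 9, 23)
changed (428, 0, 164, 132)
changed (310, 0, 133, 247)
```

```bash
python3 - <<'E'
from plant import bot
print(bot.close_job(), bot.sense()["clock"])
E
```

```text
the job is handed in; nothing more can be done
the job is handed in; nothing more can be done
```

The fallen holder is upright with the front edge of its foot flush against the rail, and I've handed the job in at about 14.5 s of the 48 s. I rocked it over its heel with the closed fingers. Then I pushed it low on the panel's back with the fingers 5 cm apart, which turned it square to the rail as it moved.

**Last checks:**
- **Contact with the rail:** the push met about 4.3 N at the rail, and no gap shows along the front edge.
- **Position:** measured along the rail's normal, the rear of the panel is at 0.622–0.627 m and the rail face at about 0.692 m. With the 70 mm foot, that puts the front edge at the rail. Both ends agree within 2 mm.
- **Upright:** it is parallel to its neighbour and upright in the pictures.
- **Everything else:** comparing the scene view before and after, only the holder and the arm changed. The gripper was clear of everything when I handed in.

**What disagreed:**
- **Fingertip position:** in the pictures the fingertips lay about 5–10 mm behind the reported TCP, not 22 mm ahead as described. I set my heights from the pictures, after a first pass that went over the foot without touching it.
- **Camera difference:** the scene and top cameras differed by 3–6 mm on the panel's final position, which is inside the 10 mm tolerance.

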